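# Unstack the sample jars into their colour-coded holders

## Robot

A 6-joint arm with a two-finger parallel gripper is mounted at the origin on the work surface. World frame = base frame: x ahead of the robot, y to its left, z up, the work surface at z = 0. Lengths are in m, angles in degrees, forces in N, time in s.
With the tool pointing down it reaches from about 0.35 to 0.875 m from the base axis. Payload 4.2 kg.
Tool frame: the origin (TCP) lies on the centre line of the jaws, within the pads' length; the fingertips stand 25 mm ahead of it and the grasp point (between the pads) lies 6 mm ahead of it; z points along the fingers, y is the line along which they close (so a half turn about z gives the same grasp; the last joint's range is limited). The gripper opens to 87 mm and grips with 3 to 60 N. Pads are 19 mm wide; open, the fingers measure 117 mm over their backs; the gripper's body (75 mm by 190 mm) begins 51 mm behind the grasp point.
Start: joints at [-52.907, 22.042, 0.453, 0, -68.411, -14.817], TCP at [0.237, -0.578, 0.248] pointing down, gripper open.
Joint ranges: [-179.83, 179.83], [-69.29, 118.12], [-61.27, 80.66], [-181.25, 117.63], [-171.15, -9.14], [-177.46, 177.46]. Speed limits (degrees/s): [159.86, 159.86, 180, 180, 180, 180].

## Interface

Orientations are given as a 3x3 rotation matrix whose columns are the frame's x, y, z axes.
In Python, from station import r gives the robot as it stands.
- The arm moves only by the tool move_arm, never from a script. Its argument "series" is a list of rows, each an object with "grip": the opening, from 0 (shut) to 1 (fully open); "xyz": the shift along the tool's x, y, z in mm, a list of three; "angular": the turn, a rotation vector about the tool's x, y, z in rad, a list of three. A call has 1 to 10 rows; each row is the pose to reach, as a shift and turn from the pose commanded when the call began, along the tool's axes at that moment; what a row does not reach only later rows make up. A row lasts 1/10 s, in which the tool goes at most 50 mm and 8.59 degrees, less where a joint would pass 70% of its speed; a pose out of reach is approached as far as the arm can. A call with a gripper value outside its range is refused whole. The fingers move at their own pace and stop on an object; the grip force is fixed at half the most. Time passes only in rows, so rows that repeat a pose let the fingers close. It gives the time, the measured TCP pose, the force, the opening and the grip force at its end, in the units of the state.
- r.sense(): the state, without advancing time (a new reading comes with each control period).
- r.capture(name): name is "side" or "top"; returns a dict with "img" (400x640x3 uint8, red, green, blue), "camera_matrix" (3x3 intrinsics, pixels), "k1" (the pictures are not rectified: a ray, as slopes to the right and down, at radius r is drawn at 1 + k1 r^2 times it, then the intrinsics apply), "rvec" (rotation vector, rad) and "tvec" (3), from world to camera coordinates, as OpenCV has them. Camera axes: x right, y down, z forward; pixel columns grow to the right and rows downward; lengths in m; the calibration is good to about 2 mm. A picture is of the moment at which its call begins. There is no depth.
- r.finish_job(): hands the job in; it is judged then, once.
The state is a dict: "time_s": time; "joints": joint angles; "joint_velocities": joint speeds; "effort": joint torques, N m; "tcp_pos": TCP position; "ee_rot": TCP orientation; "wrist_force": force on the tool from outside, world axes, zero at the start; "moment": the same for the moment, N m; "gripper_width": opening from 0.0 (shut) to 1.0 (fully open); "gripper_force": force on a finger pad.
Only numpy, scipy, OpenCV 4.12 (cv2) and the standard library are available. Lean on these libraries where they do the work, as an engineer would, in place of code of your own. Each camera call takes 0.05 s, during which the arm holds its last target. There are 200 camera calls.

## Task

Take the two stacks of sample jars apart and stand each jar upright on the floor of the holder that has the colour of its lid. Keep the jars upright and set them down gently rather than dropping them, and do not disturb the glass beaker or the amber vial that stand among them.

Things in the scene. Friction and masses are not known exactly. Their poses are not given: they have to be found in the camera images.
- jar_red: Small upright sample jar, 46 mm tall: white body 30 mm in diameter and 32 mm high, then a red lid 32 mm in diameter and 14 mm high, flat on top. 45 g (varies). At the start it stands, off-centre by up to a few mm, on the lid of one of the two large jars. Origin: centre of its underside, z up its axis; grip it across the lid (centre 39 mm above the origin).
- jar_green: Small upright sample jar, 46 mm tall: white body 30 mm in diameter and 32 mm high, then a green lid 32 mm in diameter and 14 mm high, flat on top. 45 g (varies). At the start it stands, off-centre by up to a few mm, on the lid of one of the two large jars. Origin: centre of its underside, z up its axis; grip it across the lid (centre 39 mm above the origin).
- jar_blue: Large upright sample jar, 46 mm tall: white body 48 mm in diameter and 32 mm high, then a blue lid 52 mm in diameter and 14 mm high, flat on top. 120 g (varies). At the start it stands on the bench with one of the two small jars on its lid, so from above a blue ring shows round the small lid. Origin: centre of its underside, z up its axis; grip it across the lid (centre 39 mm above the origin).
- jar_yellow: Large upright sample jar, 46 mm tall: white body 48 mm in diameter and 32 mm high, then a yellow lid 52 mm in diameter and 14 mm high, flat on top. 120 g (varies). At the start it stands on the bench with one of the two small jars on its lid, so from above a yellow ring shows round the small lid. Origin: centre of its underside, z up its axis; grip it across the lid (centre 39 mm above the origin).
- holder_red: Red round holder, a shallow dish fixed to the bench, 60 mm outside and 50 mm inside diameter, rim 9 mm high, black inner floor 3 mm above the bench. Takes the small jar with the red lid with 10 mm to spare all round. Origin: centre of its underside, at bench height.
- holder_green: Green round holder, a shallow dish fixed to the bench, 60 mm outside and 50 mm inside diameter, rim 9 mm high, black inner floor 3 mm above the bench. Takes the small jar with the green lid with 10 mm to spare all round. Origin: centre of its underside, at bench height.
- holder_blue: Blue round holder, a shallow dish fixed to the bench, 78 mm outside and 68 mm inside diameter, rim 9 mm high, black inner floor 3 mm above the bench. Takes the large jar with the blue lid with 10 mm to spare all round. Origin: centre of its underside, at bench height.
- holder_yellow: Yellow round holder, a shallow dish fixed to the bench, 78 mm outside and 68 mm inside diameter, rim 9 mm high, black inner floor 3 mm above the bench. Takes the large jar with the yellow lid with 10 mm to spare all round. Origin: centre of its underside, at bench height.
- beaker: Bystander: small empty clear glass beaker, 48 mm in diameter and 55 mm tall, standing among the jars. Origin: centre of its underside, z up its axis. Leave it where it is.
- vial: Bystander: small closed amber glass vial with a black cap, 28 mm in diameter and 50 mm tall, standing among the jars. Origin: centre of its underside, z up its axis. Leave it where it is.
Things that resemble listed ones, but are neither listed nor needed, are in the scene too. What is shaped like the jar_red but blue or purple is not meant.

How it is judged:
By the outcome, as a careful person would: the job done as asked, in the order asked, and still so for the second after the job is handed in, with the robot touching nothing.
It also fails if it takes over 112 s, if anything falls off the work surface, if the arm or the gripper's body presses on something with over 40 N, if the wrist force passes 120 N, or if a joint passes its speed limit or range.

## Working session

There is one attempt and no reset: what is moved stays moved. The work goes in short steps, Python scripts to look and compute and a tool call to move; the robot and the scene stay as the last step left them, time stands still between calls to the robot, and variables do not carry over. Pictures are saved under pics/ and viewed, at most 14 in all, crops included, and the job is handed in when it is done.

Besides the shell and the picture viewer there is one more tool, called after ">>>" in YAML: its name, and indented under it one key for each argument. move_arm: Moves the arm, as the interface text tells. Its arguments: {"type":"object","properties":{"series":{"type":"array"}},"required":["series"]}

```bash
mkdir -p pics; ls
cat > h.py <<'E'
import numpy as np, cv2
from station import r
def cap(n,save=None):
    c=r.capture(n)
    if save: cv2.imwrite('pics/'+save,cv2.cvtColor(c['img'],cv2.COLOR_RGB2BGR))
    return c
def ray(c,uv):
    K=np.array(c['camera_matrix']);R,_=cv2.Rodrigues(np.array(c['rvec'],float));t=np.array(c['tvec'],float).ravel()
    d=(np.array(uv,float)-[K[0,2],K[1,2]])/[K[0,0],K[1,1]]
    s=d.copy()
    for _ in range(30): s=d/(1+c['k1']*(s@s))
    return -R.T@t, R.T@np.r_[s,1]
def onz(c,uv,z):
    o,d=ray(c,uv); return o+d*(z-o[2])/d[2]
E
python3 - <<'E'
from h import *
for n in('top','side'):
    c=cap(n,n+'0.png'); print(n,c['camera_matrix'],c['k1'],ray(c,(320,200)))
print({k:np.round(v,3).tolist() for k,v in r.sense().items()})
E
```

```text
pics
top [[497.42556054   0.         318.36114542]
 [  0.         497.42556054 200.04485336]
 [  0.           0.           1.        ]] -0.11974047949909142 (array([0.47385592, 0.00124283, 1.02346668]), array([ 0.08643155,  0.00339013, -0.99625748]))
side [[447.67027028   0.         323.14521568]
 [  0.         447.67027028 202.66479253]
 [  0.           0.           1.        ]] -0.04006323671901932 (array([0.1873352 , 0.59642547, 0.50917185]), array([ 0.45129602, -0.70885373, -0.54216519]))
{'time_s': 0.1, 'joints': [-52.905, 22.088, 0.387, -0.025, -68.412, -14.815], 'joint_velocities': [0.065, -0.058, 0.261, 0.122, -0.031, -0.041], 'effort': [0.0, -39.169, 18.793, 4.232, 0.013, -0.0], 'tcp_pos': [0.237, -0.578, 0.247], 'ee_rot': [[-0.925, -0.379, -0.001], [-0.379, 0.925, 0.002], [0.0, 0.002, -1.0]], 'wrist_force': [0.691, -0.097, 0.306], 'moment': [-0.001, -0.016, -0.012], 'gripper_force': 0.0, 'gripper_width': 1.001}
```

View pics/top0.png

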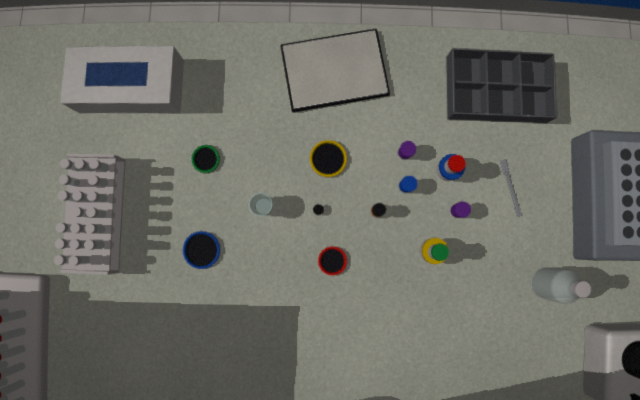

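View pics/side0.png

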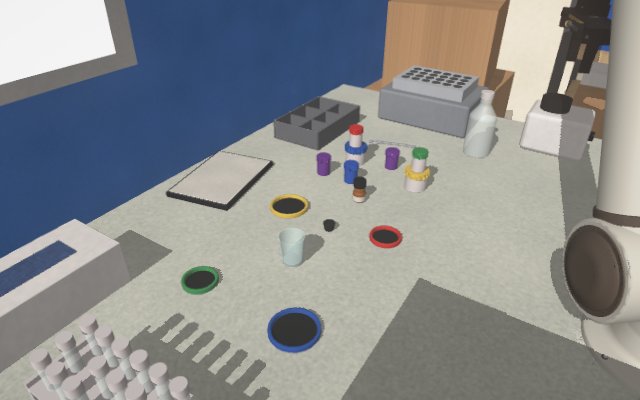

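```bash
cat > det.py <<'E'
from h import *
from scipy.optimize import least_squares
HUE={'red':(0,6),'green':(50,80),'blue':(105,120),'yellow':(20,32),'purple':(130,160)}
def blobs(c,col,amin=25,smin=110,vmin=50):
    hsv=cv2.cvtColor(c['img'],cv2.COLOR_RGB2HSV);h,s,v=cv2.split(hsv);lo,hi=HUE[col]
    m=((h>=lo)&(h<=hi)|((col=='red')&(h>174)))&(s>smin)&(v>vmin)
    cs,_=cv2.findContours(m.astype('uint8'),cv2.RETR_EXTERNAL,cv2.CHAIN_APPROX_NONE)
    return [k for k in cs if cv2.contourArea(k)>amin]
def fit(c,k,z,rad,far=True):
    hull=cv2.convexHull(k)[:,0] if len(k)<8 else k[:,0]
    P=np.array([onz(c,p,z)[:2] for p in hull]); o,_=ray(c,(320,200))
    g=P.mean(0)
    if far:
        u=(g-o[:2])/np.linalg.norm(g-o[:2]); P=P[(P-g)@u>-0.3*rad]
    # +0.5 px outer edge: contour lies on pixel centres
    f=lambda q:np.hypot(*(P-q).T)-(rad-.0008)
    s=least_squares(f,g,loss='soft_l1',f_scale=.001)
    return s.x,np.sqrt(np.mean(s.fun**2))
E
python3 - <<'E'
from det import *
c=cap('top')
for col in HUE:
    for k in blobs(c,col):
        x,y,w,h=cv2.boundingRect(k)
        if not(100<x+w/2<520 and 130<y+h/2<290):continue
        print(col,(x+w/2,y+h/2),(w,h),cv2.contourArea(k),end=' ')
        for n,z,rd,far in(('hs',.009,.030,0),('hl',.009,.039,0),('top',.092,.016,1),('low',.046,.026,1),('dec',.046,.016,1)):
            q,e=fit(c,k,z,rd,far)
            if e<.003: print(n,np.round(q,4),round(e*1e3,1),end=' ')
        print()
img=c['img'][120:300,170:500]
cv2.imwrite('pics/z.png',cv2.cvtColor(cv2.resize(img[:,190:],None,fx=4,fy=4)[:600,:],cv2.COLOR_RGB2BGR))
for n,p,z in(('beaker bot/top',(262,205),.05),('vial',(379,210),.05),('blk',(318,210),.015)):print(n,onz(c,p,z))
E
```

```text
red (332.5, 260.5) (29, 29) 632.0 hs [ 0.4394 -0.0229] 0.8 low [ 0.4385 -0.0239] 1.7 
red (457.0, 163.5) (18, 17) 213.5 top [ 0.6325 -0.2554] 0.7 dec [ 0.6407 -0.2688] 0.7 
green (440.0, 252.0) (18, 16) 202.5 top [ 0.4626 -0.2228] 0.8 dec [ 0.4621 -0.2347] 0.6 
green (206.0, 159.0) (28, 28) 567.5 hs [0.643  0.2453] 1.0 low [0.6384 0.2385] 1.4 
blue (201.5, 250.5) (37, 37) 1038.5 hl [0.4541 0.2461] 1.0 
blue (408.0, 184.0) (18, 16) 207.5 top [ 0.5898 -0.162 ] 0.6 dec [ 0.596  -0.1707] 0.5 
blue (452.0, 167.0) (26, 26) 184.5 
yellow (435.0, 251.5) (26, 27) 228.5 
yellow (328.0, 158.5) (38, 37) 1055.0 hl [ 0.6491 -0.0096] 0.6 
purple (461.0, 209.5) (20, 15) 210.5 top [ 0.5432 -0.2646] 1.3 dec [ 0.547  -0.2786] 0.9 
purple (407.5, 150.0) (17, 18) 196.0 top [ 0.6559 -0.1595] 1.1 dec [ 0.6655 -0.1681] 0.7 
beaker bot/top [0.54574701 0.11835616 0.05      ]
vial [ 0.54134495 -0.11172968  0.05      ]
blk [0.54086422 0.00825212 0.015     ]
```

View pics/z.png

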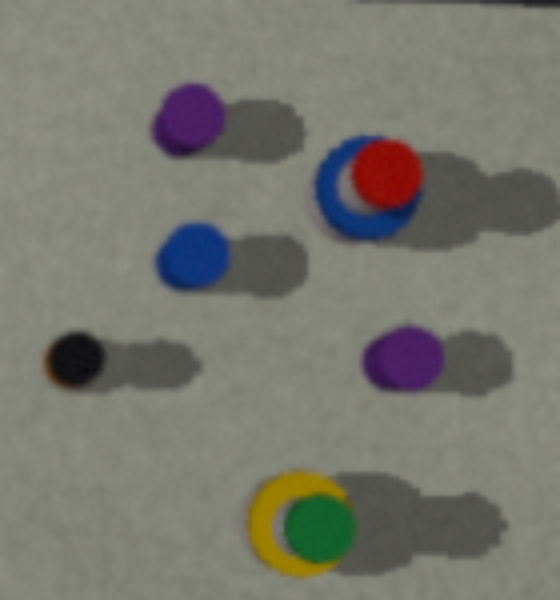

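>>> move_arm:
  series:
    - {"grip":1,"xyz":[-30,20,0],"angular":[0,0,0.05]}
    - {"grip":1,"xyz":[-70,50,10],"angular":[0,0,0.12]}
    - {"grip":1,"xyz":[-110,78,20],"angular":[0,0,0.2]}
    - {"grip":1,"xyz":[-150,106,30],"angular":[0,0,0.28]}
    - {"grip":1,"xyz":[-190,135,40],"angular":[0,0,0.36]}
    - {"grip":1,"xyz":[-230,163,50],"angular":[0,0,0.389]}
    - {"grip":1,"xyz":[-270,191,60],"angular":[0,0,0.389]}
    - {"grip":1,"xyz":[-310,219,70],"angular":[0,0,0.389]}
    - {"grip":1,"xyz":[-343,243,80],"angular":[0,0,0.389]}
    - {"grip":1,"xyz":[-343,243,80],"angular":[0,0,0.389]}

```text
time_s: 1.15
tcp_pos: [0.4637, -0.2198, 0.1662]
ee_rot: [[-1.0, -0.006, -0.002], [-0.006, 1.0, 0.001], [0.002, 0.001, -1.0]]
wrist_force: [0.2, 0.6, -0.2]
gripper_width: 0.999
gripper_force: 0.0
```

Run:
```python
from det import *
s=r.sense();print(np.round(s['tcp_pos'],4),np.round(s['ee_rot'],3).tolist(),s['time_s'])
c=cap('side','s1.png')
for col in('red','green','blue','yellow'):
    for k in blobs(c,col):
        x,y,w,h=cv2.boundingRect(k); print(col,(x,y,w,h),end=' ')
        z={'red':.085,'green':.085}.get(col,.039)
        print(np.round(onz(c,(x+w/2-.5,y+h/2-.5),z)[:2],4))
c=cap('top')
print('low blue bbox',onz(c,(451.5,166.5),.042),'low yel',onz(c,(434.5,251),.042))
```

```text
[ 0.4637 -0.2198  0.1662] [[-1.0, -0.006, -0.002], [-0.006, 1.0, 0.001], [0.002, 0.001, -1.0]] 1.15
red (370, 226, 32, 22) [0.3984 0.0746]
red (349, 124, 14, 11) [ 0.6352 -0.2591]
green (182, 266, 35, 28) [0.5712 0.3016]
green (413, 149, 15, 10) [ 0.4616 -0.2236]
blue (268, 308, 53, 44) [0.4352 0.2705]
blue (344, 160, 14, 24) [ 0.5846 -0.1493]
blue (345, 142, 22, 12) [ 0.6319 -0.2575]
blue (588, 0, 52, 56) [ 0.1899 -2.2497]
blue (0, 0, 389, 258) [ 1.0337 -0.1276]
yellow (270, 194, 38, 24) [0.6185 0.0305]
yellow (405, 164, 25, 17) [ 0.4633 -0.226 ]
low blue bbox [ 0.63276321 -0.25787891  0.042     ] low yel [ 0.46320339 -0.22408488  0.042     ]
```

View pics/s1.png

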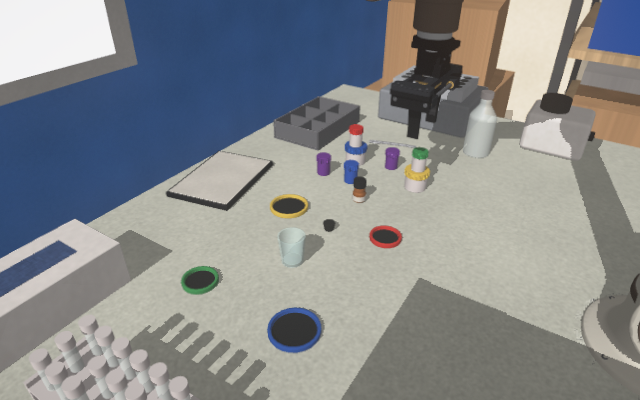

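>>> move_arm:
  series:
    - {"grip":1,"xyz":[0,0,15],"angular":[0,0,0]}
    - {"grip":1,"xyz":[0,0,30],"angular":[0,0,0]}
    - {"grip":1,"xyz":[0,0,30],"angular":[0,0,0]}
    - {"grip":1,"xyz":[0,0,30],"angular":[0,0,0]}

```text
time_s: 1.65
tcp_pos: [0.4619, -0.2244, 0.1379]
ee_rot: [[-1.0, 0.002, -0.0], [0.002, 1.0, -0.0], [0.0, -0.0, -1.0]]
wrist_force: [-0.4, -1.0, 0.7]
gripper_width: 1.004
gripper_force: 0.0
```

>>> move_arm:
  series:
    - {"grip":1,"xyz":[0,1,12],"angular":[0,0,0]}
    - {"grip":1,"xyz":[0,1,24],"angular":[0,0,0]}
    - {"grip":1,"xyz":[0,1,36],"angular":[0,0,0]}
    - {"grip":1,"xyz":[0,1,46],"angular":[0,0,0]}
    - {"grip":1,"xyz":[0,1,46],"angular":[0,0,0]}
    - {"grip":0.6,"xyz":[0,1,46],"angular":[0,0,0]}
    - {"grip":0.4,"xyz":[0,1,46],"angular":[0,0,0]}
    - {"grip":0.3,"xyz":[0,1,46],"angular":[0,0,0]}
    - {"grip":0.2,"xyz":[0,1,46],"angular":[0,0,0]}
    - {"grip":0.2,"xyz":[0,1,46],"angular":[0,0,0]}

```text
time_s: 2.65
tcp_pos: [0.4624, -0.2224, 0.0918]
ee_rot: [[-1.0, 0.0, 0.001], [0.0, 1.0, -0.0], [-0.001, -0.0, -1.0]]
wrist_force: [0.2, -0.5, 0.0]
gripper_width: 0.636
gripper_force: 0.0
```

>>> move_arm:
  series:
    - {"grip":0.2,"xyz":[0,0,0],"angular":[0,0,0]}
    - {"grip":0.2,"xyz":[0,0,0],"angular":[0,0,0]}
    - {"grip":0.2,"xyz":[0,0,0],"angular":[0,0,0]}
    - {"grip":0.2,"xyz":[0,0,0],"angular":[0,0,0]}

```text
time_s: 3.05
tcp_pos: [0.4623, -0.2225, 0.0916]
ee_rot: [[-1.0, 0.0, 0.0], [0.0, 1.0, -0.0], [-0.0, -0.0, -1.0]]
wrist_force: [0.5, -0.6, 0.3]
gripper_width: 0.351
gripper_force: 30.0
```

>>> move_arm:
  series:
    - {"grip":0.2,"xyz":[0,0,-3],"angular":[0,0,0]}
    - {"grip":0.2,"xyz":[0,0,-9],"angular":[0,0,0]}
    - {"grip":0.2,"xyz":[0,0,-18],"angular":[0,0,0]}
    - {"grip":0.2,"xyz":[0,0,-30],"angular":[0,0,0]}
    - {"grip":0.2,"xyz":[0,0,-45],"angular":[0,0,0]}
    - {"grip":0.2,"xyz":[0,0,-60],"angular":[0,0,0]}
    - {"grip":0.2,"xyz":[0,0,-75],"angular":[0,0,0]}
    - {"grip":0.2,"xyz":[0,0,-90],"angular":[0,0,0]}
    - {"grip":0.2,"xyz":[0,0,-90],"angular":[0,0,0]}
    - {"grip":0.2,"xyz":[0,0,-90],"angular":[0,0,0]}

```text
time_s: 4.05
tcp_pos: [0.4622, -0.2223, 0.182]
ee_rot: [[-1.0, 0.0, 0.001], [0.0, 1.0, 0.0], [-0.001, 0.0, -1.0]]
wrist_force: [0.1, -0.4, -0.7]
gripper_width: 0.352
gripper_force: 30.0
```

Run:
```python
from det import *
print(r.sense()['tcp_pos'],r.sense()['gripper_width'])
c=cap('side','s2.png')
for col in('green','yellow'):
    for k in blobs(c,col):
        x,y,w,h=cv2.boundingRect(k); print(col,(x,y,w,h),np.round(onz(c,(x+w/2-.5,y+h/2-.5),.039)[:2],4))
c=cap('top')
for col,rd in(('green',.03),('yellow',.026),('yellow',.039)):
    for k in blobs(c,col):
        z=.046 if rd==.026 else .009
        q,e=fit(c,k,z,rd,z>.01); 
        if e<.003: print(col,rd,np.round(q,4),e)
im=cv2.imread('pics/s2.png')[40:240,300:500]; cv2.imwrite('pics/s2c.png',cv2.resize(im,None,fx=2.5,fy=2.5))
```

```text
[ 0.46216989 -0.22231933  0.18204218] 0.35239781678491877
green (182, 266, 36, 28) [0.6122 0.2693]
yellow (270, 194, 38, 24) [0.6185 0.0305]
yellow (405, 164, 25, 17) [ 0.4633 -0.226 ]
green 0.03 [0.643  0.2454] 0.001040080654533289
yellow 0.039 [ 0.6491 -0.0096] 0.0005905272059903266
```

View pics/s2c.png

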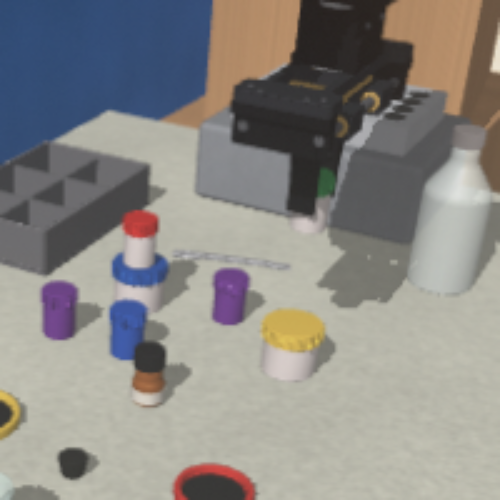

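>>> move_arm:
  series:
    - {"grip":0.2,"xyz":[-3,8,0],"angular":[0,0,0]}
    - {"grip":0.2,"xyz":[-9,23,0],"angular":[0,0,0]}
    - {"grip":0.2,"xyz":[-18,46,0],"angular":[0,0,0]}
    - {"grip":0.2,"xyz":[-29,75,0],"angular":[0,0,0]}
    - {"grip":0.2,"xyz":[-41,106,0],"angular":[0,0,0]}
    - {"grip":0.2,"xyz":[-53,137,0],"angular":[0,0,0]}
    - {"grip":0.2,"xyz":[-65,168,0],"angular":[0,0,0]}
    - {"grip":0.2,"xyz":[-77,199,0],"angular":[0,0,0]}
    - {"grip":0.2,"xyz":[-89,230,0],"angular":[0,0,0]}
    - {"grip":0.2,"xyz":[-101,261,0],"angular":[0,0,0]}

```text
time_s: 5.15
tcp_pos: [0.5633, 0.0404, 0.1808]
ee_rot: [[-1.0, -0.0, -0.001], [-0.0, 1.0, -0.0], [0.001, -0.0, -1.0]]
wrist_force: [0.4, 0.2, -0.9]
gripper_width: 0.357
gripper_force: 30.0
```

>>> move_arm:
  series:
    - {"grip":0.2,"xyz":[-12,31,0],"angular":[0,0,0]}
    - {"grip":0.2,"xyz":[-24,62,0],"angular":[0,0,0]}
    - {"grip":0.2,"xyz":[-36,93,0],"angular":[0,0,0]}
    - {"grip":0.2,"xyz":[-48,124,0],"angular":[0,0,0]}
    - {"grip":0.2,"xyz":[-60,155,0],"angular":[0,0,0]}
    - {"grip":0.2,"xyz":[-69,180,0],"angular":[0,0,0]}
    - {"grip":0.2,"xyz":[-76,197,0],"angular":[0,0,0]}
    - {"grip":0.2,"xyz":[-80,207,0],"angular":[0,0,0]}
    - {"grip":0.2,"xyz":[-80,207,0],"angular":[0,0,0]}
    - {"grip":0.2,"xyz":[-80,207,0],"angular":[0,0,0]}

```text
time_s: 6.15
tcp_pos: [0.6428, 0.2451, 0.181]
ee_rot: [[-1.0, 0.0, -0.001], [0.0, 1.0, -0.001], [0.001, -0.001, -1.0]]
wrist_force: [0.1, 0.4, -0.6]
gripper_width: 0.358
gripper_force: 30.0
```

>>> move_arm:
  series:
    - {"grip":0.2,"xyz":[0,0,10],"angular":[0,0,0]}
    - {"grip":0.2,"xyz":[0,0,30],"angular":[0,0,0]}
    - {"grip":0.2,"xyz":[0,0,50],"angular":[0,0,0]}
    - {"grip":0.2,"xyz":[0,0,70],"angular":[0,0,0]}
    - {"grip":0.2,"xyz":[0,0,90],"angular":[0,0,0]}
    - {"grip":0.2,"xyz":[0,0,107],"angular":[0,0,0]}
    - {"grip":0.2,"xyz":[0,0,119],"angular":[0,0,0]}
    - {"grip":0.2,"xyz":[0,0,125],"angular":[0,0,0]}
    - {"grip":0.2,"xyz":[0,0,127],"angular":[0,0,0]}
    - {"grip":0.2,"xyz":[0,0,127],"angular":[0,0,0]}

```text
time_s: 7.15
tcp_pos: [0.6436, 0.2455, 0.0549]
ee_rot: [[-1.0, 0.0, 0.001], [0.0, 1.0, 0.0], [-0.001, 0.0, -1.0]]
wrist_force: [0.0, 0.1, -0.3]
gripper_width: 0.353
gripper_force: 30.0
```

>>> move_arm:
  series:
    - {"grip":0.2,"xyz":[0,0,1],"angular":[0,0,0]}
    - {"grip":0.2,"xyz":[0,0,2],"angular":[0,0,0]}
    - {"grip":0.2,"xyz":[0,0,3],"angular":[0,0,0]}
    - {"grip":0.2,"xyz":[0,0,4],"angular":[0,0,0]}
    - {"grip":0.2,"xyz":[0,0,4],"angular":[0,0,0]}
    - {"grip":0.2,"xyz":[0,0,4],"angular":[0,0,0]}

```text
time_s: 7.75
tcp_pos: [0.6433, 0.2455, 0.0505]
ee_rot: [[-1.0, 0.0, -0.0], [0.0, 1.0, -0.0], [0.0, -0.0, -1.0]]
wrist_force: [-0.1, 0.6, -0.3]
gripper_width: 0.35
gripper_force: 30.0
```

Not in contact yet; ease down by half-millimetres.

>>> move_arm:
  series:
    - {"grip":0.2,"xyz":[0,0,0.5],"angular":[0,0,0]}
    - {"grip":0.2,"xyz":[0,0,1],"angular":[0,0,0]}
    - {"grip":0.2,"xyz":[0,0,1.5],"angular":[0,0,0]}
    - {"grip":0.2,"xyz":[0,0,1.5],"angular":[0,0,0]}
    - {"grip":0.2,"xyz":[0,0,1.5],"angular":[0,0,0]}

```text
time_s: 8.25
tcp_pos: [0.6433, 0.2455, 0.049]
ee_rot: [[-1.0, 0.0, -0.0], [0.0, 1.0, -0.0], [0.0, -0.0, -1.0]]
wrist_force: [-0.4, -0.8, -0.6]
gripper_width: 0.35
gripper_force: 30.0
```

>>> move_arm:
  series:
    - {"grip":0.2,"xyz":[0,0,0.5],"angular":[0,0,0]}
    - {"grip":0.2,"xyz":[0,0,0.5],"angular":[0,0,0]}
    - {"grip":0.2,"xyz":[0,0,0.5],"angular":[0,0,0]}

```text
time_s: 8.55
tcp_pos: [0.6434, 0.2456, 0.0487]
ee_rot: [[-1.0, 0.0, 0.0], [0.0, 1.0, 0.0], [-0.0, 0.0, -1.0]]
wrist_force: [0.5, 0.4, 1.0]
gripper_width: 0.352
gripper_force: 30.0
```

>>> move_arm:
  series:
    - {"grip":0.2,"xyz":[0,0,0.5],"angular":[0,0,0]}
    - {"grip":0.2,"xyz":[0,0,0.5],"angular":[0,0,0]}
    - {"grip":0.2,"xyz":[0,0,0.5],"angular":[0,0,0]}

```text
time_s: 8.85
tcp_pos: [0.6436, 0.2456, 0.0486]
ee_rot: [[-1.0, 0.0, 0.001], [0.0, 1.0, 0.0], [-0.001, 0.0, -1.0]]
wrist_force: [-1.0, -0.5, 2.9]
gripper_width: 0.353
gripper_force: 30.0
```

>>> move_arm:
  series:
    - {"grip":0.45,"xyz":[0,0,-0.4],"angular":[0,0,0]}
    - {"grip":0.6,"xyz":[0,0,-0.4],"angular":[0,0,0]}
    - {"grip":0.8,"xyz":[0,0,-0.4],"angular":[0,0,0]}
    - {"grip":0.9,"xyz":[0,0,-0.4],"angular":[0,0,0]}
    - {"grip":0.9,"xyz":[0,0,-0.4],"angular":[0,0,0]}
    - {"grip":0.9,"xyz":[0,0,-8],"angular":[0,0,0]}
    - {"grip":0.9,"xyz":[0,0,-25],"angular":[0,0,0]}
    - {"grip":0.9,"xyz":[0,0,-50],"angular":[0,0,0]}
    - {"grip":0.9,"xyz":[0,0,-85],"angular":[0,0,0]}
    - {"grip":0.9,"xyz":[0,0,-130],"angular":[0,0,0]}

```text
time_s: 9.85
tcp_pos: [0.6423, 0.245, 0.178]
ee_rot: [[-1.0, 0.0, -0.003], [0.0, 1.0, -0.002], [0.003, -0.002, -1.0]]
wrist_force: [1.7, 0.1, -0.0]
gripper_width: 0.895
gripper_force: 0.0
```

>>> move_arm:
  series:
    - {"grip":1,"xyz":[1,-15,0],"angular":[0,0,0]}
    - {"grip":1,"xyz":[1,-45,0],"angular":[0,0,0]}
    - {"grip":1,"xyz":[2,-85,0],"angular":[0,0,0]}
    - {"grip":1,"xyz":[3,-130,0],"angular":[0,0,0]}
    - {"grip":1,"xyz":[4,-175,0],"angular":[0,0,0]}
    - {"grip":1,"xyz":[5,-220,0],"angular":[0,0,0]}
    - {"grip":1,"xyz":[6,-265,0],"angular":[0,0,0]}
    - {"grip":1,"xyz":[7,-310,0],"angular":[0,0,0]}
    - {"grip":1,"xyz":[8,-355,0],"angular":[0,0,0]}
    - {"grip":1,"xyz":[9,-400,0],"angular":[0,0,0]}

```text
time_s: 10.85
tcp_pos: [0.634, -0.1563, 0.1789]
ee_rot: [[-1.0, -0.0, 0.001], [-0.0, 1.0, -0.0], [-0.001, -0.0, -1.0]]
wrist_force: [1.6, -0.2, 0.6]
gripper_width: 1.0
gripper_force: 0.0
```

>>> move_arm:
  series:
    - {"grip":1,"xyz":[0,-40,0],"angular":[0,0,0]}
    - {"grip":1,"xyz":[0,-75,0],"angular":[0,0,0]}
    - {"grip":1,"xyz":[0.5,-95,0],"angular":[0,0,0]}
    - {"grip":1,"xyz":[0.5,-102.5,0],"angular":[0,0,0]}
    - {"grip":1,"xyz":[0.5,-102.5,10],"angular":[0,0,0]}
    - {"grip":1,"xyz":[0.5,-102.5,30],"angular":[0,0,0]}
    - {"grip":1,"xyz":[0.5,-102.5,45],"angular":[0,0,0]}
    - {"grip":1,"xyz":[0.5,-102.5,50],"angular":[0,0,0]}
    - {"grip":1,"xyz":[0.5,-102.5,50],"angular":[0,0,0]}

```text
time_s: 11.75
tcp_pos: [0.6334, -0.2557, 0.127]
ee_rot: [[-1.0, -0.001, -0.002], [-0.001, 1.0, 0.0], [0.002, 0.0, -1.0]]
wrist_force: [-0.8, 0.6, 0.2]
gripper_width: 1.001
gripper_force: 0.0
```

>>> move_arm:
  series:
    - {"grip":1,"xyz":[0,0,12],"angular":[0,0,0]}
    - {"grip":1,"xyz":[0,0,24],"angular":[0,0,0]}
    - {"grip":1,"xyz":[0,0,33],"angular":[0,0,0]}
    - {"grip":1,"xyz":[0,0,36],"angular":[0,0,0]}
    - {"grip":0.7,"xyz":[0,0,36],"angular":[0,0,0]}
    - {"grip":0.5,"xyz":[0,0,36],"angular":[0,0,0]}
    - {"grip":0.4,"xyz":[0,0,36],"angular":[0,0,0]}
    - {"grip":0.3,"xyz":[0,0,36],"angular":[0,0,0]}
    - {"grip":0.2,"xyz":[0,0,36],"angular":[0,0,0]}
    - {"grip":0.2,"xyz":[0,0,36],"angular":[0,0,0]}

```text
time_s: 12.75
tcp_pos: [0.6338, -0.257, 0.0923]
ee_rot: [[-1.0, 0.0, 0.0], [0.0, 1.0, -0.0], [-0.0, -0.0, -1.0]]
wrist_force: [0.5, -1.1, -0.7]
gripper_width: 0.536
gripper_force: 0.0
```

>>> move_arm:
  series:
    - {"grip":0.2,"xyz":[0,0,0],"angular":[0,0,0]}
    - {"grip":0.2,"xyz":[0,0,0],"angular":[0,0,0]}
    - {"grip":0.2,"xyz":[0,0,0],"angular":[0,0,0]}
    - {"grip":0.2,"xyz":[0,0,0],"angular":[0,0,0]}

```text
time_s: 13.15
tcp_pos: [0.6338, -0.2569, 0.0921]
ee_rot: [[-1.0, 0.0, 0.0], [0.0, 1.0, 0.0], [-0.0, 0.0, -1.0]]
wrist_force: [0.1, -0.5, 0.3]
gripper_width: 0.351
gripper_force: 30.0
```

>>> move_arm:
  series:
    - {"grip":0.2,"xyz":[0,0,-3],"angular":[0,0,0]}
    - {"grip":0.2,"xyz":[0,0,-9],"angular":[0,0,0]}
    - {"grip":0.2,"xyz":[0,0,-18],"angular":[0,0,0]}
    - {"grip":0.2,"xyz":[0,0,-30],"angular":[0,0,0]}
    - {"grip":0.2,"xyz":[0,0,-45],"angular":[0,0,0]}
    - {"grip":0.2,"xyz":[0,0,-60],"angular":[0,0,0]}
    - {"grip":0.2,"xyz":[0,0,-75],"angular":[0,0,0]}
    - {"grip":0.2,"xyz":[0,0,-85],"angular":[0,0,0]}
    - {"grip":0.2,"xyz":[0,0,-88],"angular":[0,0,0]}
    - {"grip":0.2,"xyz":[0,0,-88],"angular":[0,0,0]}

```text
time_s: 14.15
tcp_pos: [0.6338, -0.2569, 0.1808]
ee_rot: [[-1.0, 0.0, 0.001], [0.0, 1.0, -0.0], [-0.001, -0.0, -1.0]]
wrist_force: [-0.0, -0.0, -0.5]
gripper_width: 0.353
gripper_force: 30.0
```

Run:
```python
from det import *
c=cap('side','s3.png')
for col,z in(('blue',.039),('yellow',.039),('green',.042)):
    for k in blobs(c,col):
        x,y,w,h=cv2.boundingRect(k); print(col,(x,y,w,h),np.round(onz(c,(x+w/2-.5,y+h/2-.5),z)[:2],4))
im=cv2.imread('pics/s3.png')[70:330,160:480]; cv2.imwrite('pics/s3c.png',cv2.resize(im,None,fx=2.2,fy=2.2))
```

```text
blue (268, 308, 53, 44) [0.4352 0.2705]
blue (344, 160, 14, 24) [ 0.5846 -0.1493]
blue (345, 141, 22, 13) [ 0.6332 -0.2599]
blue (368, 66, 15, 19) [ 0.8476 -0.7891]
blue (380, 24, 6, 17) [ 1.118  -1.4056]
blue (378, 0, 11, 18) [ 1.3889 -1.9713]
blue (0, 0, 348, 258) [ 1.0783 -0.099 ]
yellow (270, 194, 38, 24) [0.6185 0.0305]
yellow (405, 164, 25, 17) [ 0.4633 -0.226 ]
green (182, 273, 35, 21) [0.6046 0.2772]
green (186, 253, 20, 18) [0.645  0.2449]
```

View pics/s3c.png

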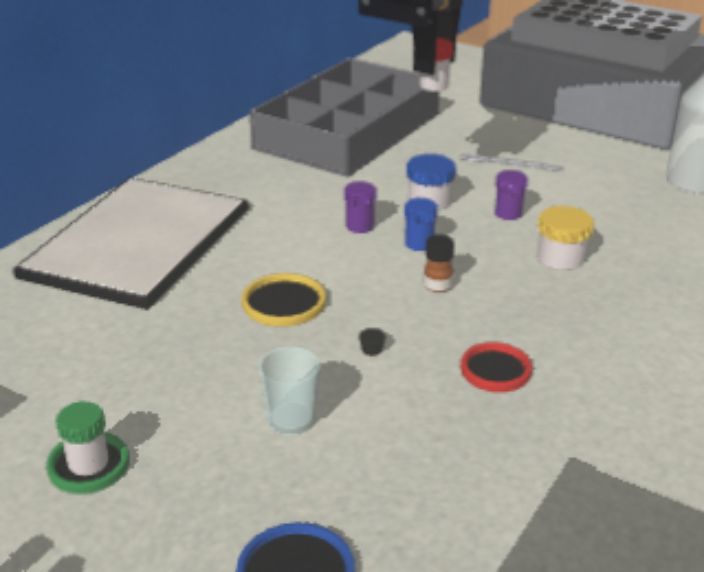

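>>> move_arm:
  series:
    - {"grip":0.2,"xyz":[6,7,0],"angular":[0,0,0]}
    - {"grip":0.2,"xyz":[18,21,0],"angular":[0,0,0]}
    - {"grip":0.2,"xyz":[36,43,0],"angular":[0,0,0]}
    - {"grip":0.2,"xyz":[56,67,0],"angular":[0,0,0]}
    - {"grip":0.2,"xyz":[76,91,0],"angular":[0,0,0]}
    - {"grip":0.2,"xyz":[96,115,0],"angular":[0,0,0]}
    - {"grip":0.2,"xyz":[116,139,0],"angular":[0,0,0]}
    - {"grip":0.2,"xyz":[136,163,0],"angular":[0,0,0]}
    - {"grip":0.2,"xyz":[156,187,0],"angular":[0,0,0]}
    - {"grip":0.2,"xyz":[174,209,0],"angular":[0,0,0]}

```text
time_s: 15.2
tcp_pos: [0.4577, -0.047, 0.1794]
ee_rot: [[-1.0, 0.0, -0.002], [0.0, 1.0, -0.0], [0.002, -0.0, -1.0]]
wrist_force: [0.3, -0.5, -1.1]
gripper_width: 0.353
gripper_force: 30.0
```

>>> move_arm:
  series:
    - {"grip":0.2,"xyz":[13,16,0],"angular":[0,0,0]}
    - {"grip":0.2,"xyz":[19,23,0],"angular":[0,0,0]}
    - {"grip":0.2,"xyz":[20.5,25,4],"angular":[0,0,0]}
    - {"grip":0.2,"xyz":[20.5,25,15],"angular":[0,0,0]}
    - {"grip":0.2,"xyz":[20.5,25,35],"angular":[0,0,0]}
    - {"grip":0.2,"xyz":[20.5,25,55],"angular":[0,0,0]}
    - {"grip":0.2,"xyz":[20.5,25,75],"angular":[0,0,0]}
    - {"grip":0.2,"xyz":[20.5,25,90],"angular":[0,0,0]}
    - {"grip":0.2,"xyz":[20.5,25,98],"angular":[0,0,0]}
    - {"grip":0.2,"xyz":[20.5,25,100],"angular":[0,0,0]}

```text
time_s: 16.2
tcp_pos: [0.4391, -0.0234, 0.0789]
ee_rot: [[-1.0, 0.001, -0.002], [0.001, 1.0, -0.001], [0.002, -0.001, -1.0]]
wrist_force: [-0.3, 0.3, -0.0]
gripper_width: 0.357
gripper_force: 30.0
```

>>> move_arm:
  series:
    - {"grip":0.2,"xyz":[0,0,8],"angular":[0,0,0]}
    - {"grip":0.2,"xyz":[0,0,16],"angular":[0,0,0]}
    - {"grip":0.2,"xyz":[0,0,22],"angular":[0,0,0]}
    - {"grip":0.2,"xyz":[0,0,26],"angular":[0,0,0]}
    - {"grip":0.2,"xyz":[0,0,29],"angular":[0,0,0]}
    - {"grip":0.2,"xyz":[0,0,30],"angular":[0,0,0]}
    - {"grip":0.2,"xyz":[0,0,30],"angular":[0,0,0]}
    - {"grip":0.2,"xyz":[0,0,30],"angular":[0,0,0]}

```text
time_s: 17.0
tcp_pos: [0.4394, -0.0229, 0.0503]
ee_rot: [[-1.0, 0.0, 0.001], [0.0, 1.0, 0.0], [-0.001, 0.0, -1.0]]
wrist_force: [-0.9, -0.0, -0.8]
gripper_width: 0.356
gripper_force: 30.0
```

>>> move_arm:
  series:
    - {"grip":0.2,"xyz":[0,0,0.4],"angular":[0,0,0]}
    - {"grip":0.2,"xyz":[0,0,0.8],"angular":[0,0,0]}
    - {"grip":0.2,"xyz":[0,0,1.2],"angular":[0,0,0]}
    - {"grip":0.2,"xyz":[0,0,1.3],"angular":[0,0,0]}
    - {"grip":0.2,"xyz":[0,0,1.3],"angular":[0,0,0]}

```text
time_s: 17.5
tcp_pos: [0.4394, -0.0229, 0.049]
ee_rot: [[-1.0, 0.0, 0.0], [0.0, 1.0, 0.0], [-0.0, 0.0, -1.0]]
wrist_force: [-1.5, 0.6, 2.1]
gripper_width: 0.354
gripper_force: 30.0
```

>>> move_arm:
  series:
    - {"grip":0.45,"xyz":[0,0,0],"angular":[0,0,0]}
    - {"grip":0.6,"xyz":[0,0,0],"angular":[0,0,0]}
    - {"grip":0.8,"xyz":[0,0,0],"angular":[0,0,0]}
    - {"grip":0.9,"xyz":[0,0,0],"angular":[0,0,0]}
    - {"grip":1,"xyz":[0,0,0],"angular":[0,0,0]}
    - {"grip":1,"xyz":[0,0,-8],"angular":[0,0,0]}
    - {"grip":1,"xyz":[0,0,-25],"angular":[0,0,0]}
    - {"grip":1,"xyz":[0,0,-50],"angular":[0,0,0]}
    - {"grip":1,"xyz":[0,0,-80],"angular":[0,0,0]}
    - {"grip":1,"xyz":[0,0,-100],"angular":[0,0,0]}

```text
time_s: 18.5
tcp_pos: [0.4399, -0.0228, 0.1512]
ee_rot: [[-1.0, -0.0, 0.003], [-0.0, 1.0, 0.001], [-0.003, 0.001, -1.0]]
wrist_force: [0.7, 0.5, 0.6]
gripper_width: 0.996
gripper_force: 0.0
```

>>> move_arm:
  series:
    - {"grip":1,"xyz":[-15,-18,0],"angular":[0,0,0]}
    - {"grip":1,"xyz":[-40,-48,0],"angular":[0,0,0]}
    - {"grip":1,"xyz":[-68,-82,0],"angular":[0,0,0]}
    - {"grip":1,"xyz":[-96,-116,0],"angular":[0,0,0]}
    - {"grip":1,"xyz":[-124,-150,0],"angular":[0,0,0]}
    - {"grip":1,"xyz":[-152,-184,0],"angular":[0,0,0]}
    - {"grip":1,"xyz":[-176,-213,0],"angular":[0,0,0]}
    - {"grip":1,"xyz":[-190,-230,0],"angular":[0,0,0]}
    - {"grip":1,"xyz":[-193.5,-235,0],"angular":[0,0,0]}
    - {"grip":1,"xyz":[-193.5,-235,0],"angular":[0,0,0]}

```text
time_s: 19.5
tcp_pos: [0.6324, -0.2584, 0.1485]
ee_rot: [[-1.0, 0.001, -0.001], [0.001, 1.0, 0.0], [0.001, 0.0, -1.0]]
wrist_force: [0.8, 0.4, -0.2]
gripper_width: 1.0
gripper_force: 0.0
```

Run:
```python
from det import *
c=cap('side','s4.png');print(r.sense()['tcp_pos'])
for col,z in(('blue',.039),('yellow',.039),('red',.042),('purple',.04)):
    for k in blobs(c,col):
        x,y,w,h=cv2.boundingRect(k)
        if x>150 and y>100:print(col,(x,y,w,h),np.round(onz(c,(x+w/2-.5,y+h/2-.5),z)[:2],4))
im=cv2.imread('pics/s4.png')[70:330,160:480]; cv2.imwrite('pics/s4c.png',cv2.resize(im,None,fx=2.2,fy=2.2))
```

```text
[ 0.6320622  -0.25760849  0.1486538 ]
blue (268, 308, 53, 44) [0.4352 0.2705]
blue (344, 160, 14, 24) [ 0.5846 -0.1493]
blue (345, 141, 22, 13) [ 0.6332 -0.2599]
yellow (270, 194, 38, 24) [0.6185 0.0305]
yellow (405, 164, 25, 17) [ 0.4633 -0.226 ]
red (370, 227, 32, 21) [0.4192 0.023 ]
red (378, 213, 19, 16) [ 0.4381 -0.0227]
purple (317, 153, 13, 23) [ 0.6514 -0.1441]
purple (386, 148, 13, 22) [ 0.5346 -0.2518]
```

View pics/s4c.png

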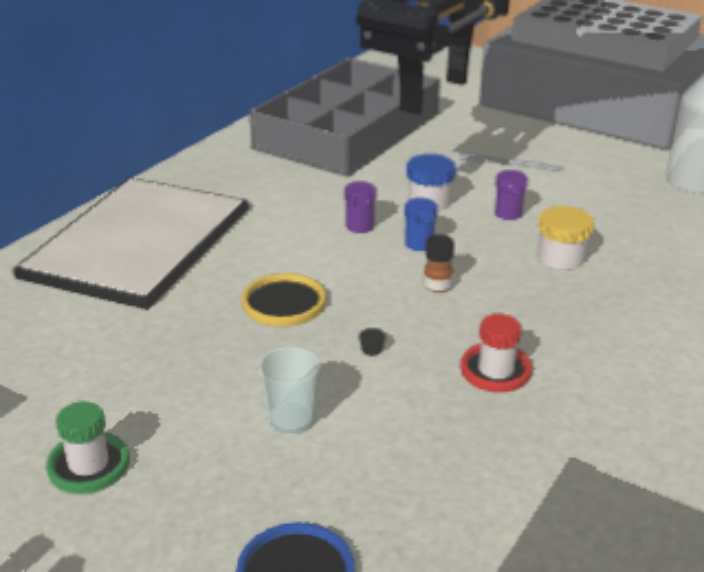

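>>> move_arm:
  series:
    - {"grip":1,"xyz":[0,0,15],"angular":[0,0,0]}
    - {"grip":1,"xyz":[0,0,35],"angular":[0,0,0]}
    - {"grip":1,"xyz":[0,0,55],"angular":[0,0,0]}
    - {"grip":1,"xyz":[0,0,75],"angular":[0,0,0]}
    - {"grip":1,"xyz":[0,0,91],"angular":[0,0,0]}
    - {"grip":1,"xyz":[0,0,100],"angular":[0,0,0]}
    - {"grip":1,"xyz":[0,0,103],"angular":[0,0,0]}
    - {"grip":1,"xyz":[0,0,103],"angular":[0,0,0]}
    - {"grip":0.8,"xyz":[0,0,103],"angular":[0,0,0]}
    - {"grip":0.7,"xyz":[0,0,103],"angular":[0,0,0]}

```text
time_s: 20.55
tcp_pos: [0.6333, -0.258, 0.0469]
ee_rot: [[-1.0, -0.0, 0.002], [-0.0, 1.0, -0.0], [-0.002, -0.0, -1.0]]
wrist_force: [0.3, -0.4, -0.3]
gripper_width: 0.895
gripper_force: 0.0
```

>>> move_arm:
  series:
    - {"grip":0.6,"xyz":[0,0,0],"angular":[0,0,0]}
    - {"grip":0.45,"xyz":[0,0,0],"angular":[0,0,0]}
    - {"grip":0.4,"xyz":[0,0,0],"angular":[0,0,0]}
    - {"grip":0.4,"xyz":[0,0,0],"angular":[0,0,0]}
    - {"grip":0.4,"xyz":[0,0,0],"angular":[0,0,0]}
    - {"grip":0.4,"xyz":[0,0,0],"angular":[0,0,0]}

```text
time_s: 21.15
tcp_pos: [0.6328, -0.2581, 0.0459]
ee_rot: [[-1.0, 0.0, 0.0], [0.0, 1.0, -0.0], [-0.0, -0.0, -1.0]]
wrist_force: [-0.6, -0.2, 0.9]
gripper_width: 0.584
gripper_force: 30.0
```

>>> move_arm:
  series:
    - {"grip":0.4,"xyz":[0,0,-3],"angular":[0,0,0]}
    - {"grip":0.4,"xyz":[0,0,-9],"angular":[0,0,0]}
    - {"grip":0.4,"xyz":[0,0,-20],"angular":[0,0,0]}
    - {"grip":0.4,"xyz":[0,0,-35],"angular":[0,0,0]}
    - {"grip":0.4,"xyz":[0,0,-55],"angular":[0,0,0]}
    - {"grip":0.4,"xyz":[0,0,-75],"angular":[0,0,0]}
    - {"grip":0.4,"xyz":[0,0,-95],"angular":[0,0,0]}
    - {"grip":0.4,"xyz":[0,0,-110],"angular":[0,0,0]}
    - {"grip":0.4,"xyz":[0,0,-118],"angular":[0,0,0]}
    - {"grip":0.4,"xyz":[0,0,-120],"angular":[0,0,0]}

```text
time_s: 22.15
tcp_pos: [0.6333, -0.2581, 0.1679]
ee_rot: [[-1.0, 0.0, 0.003], [0.0, 1.0, -0.001], [-0.003, -0.001, -1.0]]
wrist_force: [-0.1, 0.5, -1.5]
gripper_width: 0.584
gripper_force: 30.0
```

>>> move_arm:
  series:
    - {"grip":0.4,"xyz":[3,9,0],"angular":[0,0,0]}
    - {"grip":0.4,"xyz":[9,25,0],"angular":[0,0,0]}
    - {"grip":0.4,"xyz":[18,50,0],"angular":[0,0,0]}
    - {"grip":0.4,"xyz":[28,80,0],"angular":[0,0,0]}
    - {"grip":0.4,"xyz":[39,110,0],"angular":[0,0,0]}
    - {"grip":0.4,"xyz":[50,141,0],"angular":[0,0,0]}
    - {"grip":0.4,"xyz":[61,172,0],"angular":[0,0,0]}
    - {"grip":0.4,"xyz":[72,203,0],"angular":[0,0,0]}
    - {"grip":0.4,"xyz":[83,234,0],"angular":[0,0,0]}
    - {"grip":0.4,"xyz":[94,265,0],"angular":[0,0,0]}

```text
time_s: 23.15
tcp_pos: [0.5371, 0.0085, 0.1648]
ee_rot: [[-1.0, 0.0, -0.002], [0.0, 1.0, -0.0], [0.002, -0.0, -1.0]]
wrist_force: [1.1, -0.0, -1.2]
gripper_width: 0.583
gripper_force: 30.0
```

>>> move_arm:
  series:
    - {"grip":0.4,"xyz":[11,31,0],"angular":[0,0,0]}
    - {"grip":0.4,"xyz":[22,62,0],"angular":[0,0,0]}
    - {"grip":0.4,"xyz":[33,93,0],"angular":[0,0,0]}
    - {"grip":0.4,"xyz":[44,124,0],"angular":[0,0,0]}
    - {"grip":0.4,"xyz":[55,155,0],"angular":[0,0,0]}
    - {"grip":0.4,"xyz":[65,184,0],"angular":[0,0,0]}
    - {"grip":0.4,"xyz":[74,208,0],"angular":[0,0,0]}
    - {"grip":0.4,"xyz":[81,228,0],"angular":[0,0,0]}
    - {"grip":0.4,"xyz":[84.5,239,0],"angular":[0,0,0]}
    - {"grip":0.4,"xyz":[84.5,239,0],"angular":[0,0,0]}

```text
time_s: 24.15
tcp_pos: [0.4535, 0.2469, 0.1652]
ee_rot: [[-1.0, -0.002, -0.001], [-0.002, 1.0, -0.001], [0.001, -0.001, -1.0]]
wrist_force: [0.2, -0.9, -1.3]
gripper_width: 0.583
gripper_force: 30.0
```

Run:
```python
from det import *
c=cap('side','s5.png');print(r.sense()['tcp_pos'])
im=cv2.imread('pics/s5.png')[70:370,160:480]; cv2.imwrite('pics/s5c.png',cv2.resize(im,None,fx=2,fy=2))
```

```text
[0.4537223  0.24605197 0.16524817]
```

View pics/s5c.png

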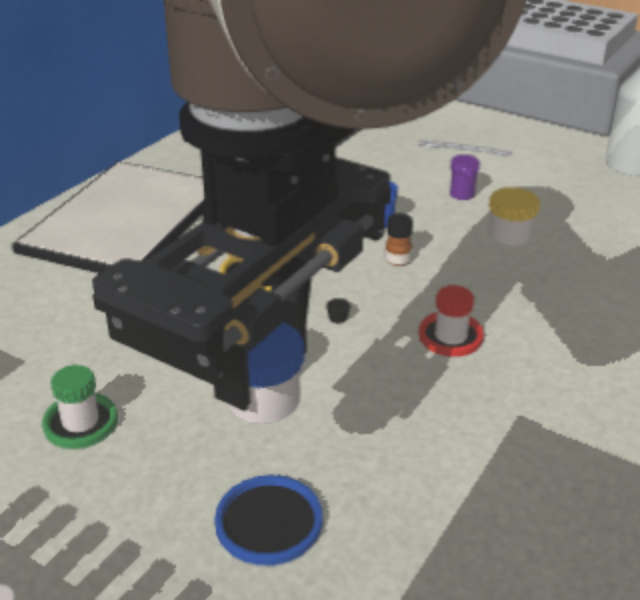

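>>> move_arm:
  series:
    - {"grip":0.4,"xyz":[0,0,8],"angular":[0,0,0]}
    - {"grip":0.4,"xyz":[0,0,25],"angular":[0,0,0]}
    - {"grip":0.4,"xyz":[0,0,45],"angular":[0,0,0]}
    - {"grip":0.4,"xyz":[0,0,65],"angular":[0,0,0]}
    - {"grip":0.4,"xyz":[0,0,83],"angular":[0,0,0]}
    - {"grip":0.4,"xyz":[0,0,97],"angular":[0,0,0]}
    - {"grip":0.4,"xyz":[0,0,106],"angular":[0,0,0]}
    - {"grip":0.4,"xyz":[0,0,111],"angular":[0,0,0]}
    - {"grip":0.4,"xyz":[0,0,113],"angular":[0,0,0]}
    - {"grip":0.4,"xyz":[0,0,113],"angular":[0,0,0]}

```text
time_s: 25.2
tcp_pos: [0.4546, 0.246, 0.0529]
ee_rot: [[-1.0, 0.0, 0.0], [0.0, 1.0, 0.0], [-0.0, 0.0, -1.0]]
wrist_force: [-0.2, -0.2, -0.6]
gripper_width: 0.589
gripper_force: 30.0
```

>>> move_arm:
  series:
    - {"grip":0.4,"xyz":[0,0,0.5],"angular":[0,0,0]}
    - {"grip":0.4,"xyz":[0,0,1],"angular":[0,0,0]}
    - {"grip":0.4,"xyz":[0,0,1.5],"angular":[0,0,0]}
    - {"grip":0.4,"xyz":[0,0,1.5],"angular":[0,0,0]}
    - {"grip":0.4,"xyz":[0,0,1.5],"angular":[0,0,0]}

```text
time_s: 25.7
tcp_pos: [0.4543, 0.2461, 0.0514]
ee_rot: [[-1.0, 0.0, 0.0], [0.0, 1.0, 0.0], [-0.0, 0.0, -1.0]]
wrist_force: [-0.3, -1.0, -0.4]
gripper_width: 0.589
gripper_force: 30.0
```

>>> move_arm:
  series:
    - {"grip":0.4,"xyz":[0,0,0.5],"angular":[0,0,0]}
    - {"grip":0.4,"xyz":[0,0,1],"angular":[0,0,0]}
    - {"grip":0.4,"xyz":[0,0,1.5],"angular":[0,0,0]}
    - {"grip":0.4,"xyz":[0,0,2],"angular":[0,0,0]}
    - {"grip":0.4,"xyz":[0,0,2.4],"angular":[0,0,0]}
    - {"grip":0.4,"xyz":[0,0,2.4],"angular":[0,0,0]}
    - {"grip":0.4,"xyz":[0,0,2.4],"angular":[0,0,0]}

```text
time_s: 26.4
tcp_pos: [0.4543, 0.246, 0.0488]
ee_rot: [[-1.0, 0.0, -0.0], [0.0, 1.0, -0.0], [0.0, -0.0, -1.0]]
wrist_force: [-0.8, 0.5, -0.3]
gripper_width: 0.586
gripper_force: 30.0
```

>>> move_arm:
  series:
    - {"grip":0.4,"xyz":[0,0,0.3],"angular":[0,0,0]}
    - {"grip":0.4,"xyz":[0,0,0.3],"angular":[0,0,0]}
    - {"grip":0.4,"xyz":[0,0,0.3],"angular":[0,0,0]}

```text
time_s: 26.7
tcp_pos: [0.4543, 0.2461, 0.0488]
ee_rot: [[-1.0, 0.0, 0.0], [0.0, 1.0, -0.0], [-0.0, -0.0, -1.0]]
wrist_force: [-1.8, 0.1, 2.8]
gripper_width: 0.585
gripper_force: 30.0
```

>>> move_arm:
  series:
    - {"grip":0.65,"xyz":[0,0,0],"angular":[0,0,0]}
    - {"grip":0.8,"xyz":[0,0,0],"angular":[0,0,0]}
    - {"grip":0.9,"xyz":[0,0,0],"angular":[0,0,0]}
    - {"grip":1,"xyz":[0,0,0],"angular":[0,0,0]}
    - {"grip":1,"xyz":[0,0,0],"angular":[0,0,0]}
    - {"grip":1,"xyz":[0,0,-8],"angular":[0,0,0]}
    - {"grip":1,"xyz":[0,0,-25],"angular":[0,0,0]}
    - {"grip":1,"xyz":[0,0,-50],"angular":[0,0,0]}
    - {"grip":1,"xyz":[0,0,-80],"angular":[0,0,0]}
    - {"grip":1,"xyz":[0,0,-100],"angular":[0,0,0]}

```text
time_s: 27.7
tcp_pos: [0.4549, 0.2465, 0.1512]
ee_rot: [[-1.0, -0.0, 0.002], [-0.0, 1.0, 0.002], [-0.002, 0.002, -1.0]]
wrist_force: [0.1, 0.1, -0.6]
gripper_width: 1.001
gripper_force: 0.0
```

>>> move_arm:
  series:
    - {"grip":1,"xyz":[0,-15,0],"angular":[0,0,0]}
    - {"grip":1,"xyz":[-1,-45,0],"angular":[0,0,0]}
    - {"grip":1,"xyz":[-2,-85,0],"angular":[0,0,0]}
    - {"grip":1,"xyz":[-3,-125,0],"angular":[0,0,0]}
    - {"grip":1,"xyz":[-4,-165,0],"angular":[0,0,0]}
    - {"grip":1,"xyz":[-5,-205,0],"angular":[0,0,0]}
    - {"grip":1,"xyz":[-6,-245,0],"angular":[0,0,0]}
    - {"grip":1,"xyz":[-7,-285,0],"angular":[0,0,0]}
    - {"grip":1,"xyz":[-8,-325,0],"angular":[0,0,0]}
    - {"grip":1,"xyz":[-8,-365,0],"angular":[0,0,0]}

```text
time_s: 28.7
tcp_pos: [0.4611, -0.121, 0.148]
ee_rot: [[-1.0, 0.001, -0.001], [0.001, 1.0, 0.0], [0.001, 0.0, -1.0]]
wrist_force: [0.7, 0.3, -0.5]
gripper_width: 1.002
gripper_force: 0.0
```

>>> move_arm:
  series:
    - {"grip":1,"xyz":[-0.7,-40,0],"angular":[0,0,0]}
    - {"grip":1,"xyz":[-0.7,-75,0],"angular":[0,0,0]}
    - {"grip":1,"xyz":[-0.7,-98,0],"angular":[0,0,0]}
    - {"grip":1,"xyz":[-0.7,-106,0],"angular":[0,0,0]}
    - {"grip":1,"xyz":[-0.7,-106,0],"angular":[0,0,0]}
    - {"grip":1,"xyz":[-0.7,-106,10],"angular":[0,0,0]}
    - {"grip":1,"xyz":[-0.7,-106,25],"angular":[0,0,0]}
    - {"grip":1,"xyz":[-0.7,-106,35],"angular":[0,0,0]}
    - {"grip":1,"xyz":[-0.7,-106,40],"angular":[0,0,0]}
    - {"grip":1,"xyz":[-0.7,-106,40],"angular":[0,0,0]}

```text
time_s: 29.7
tcp_pos: [0.4625, -0.2243, 0.1076]
ee_rot: [[-1.0, -0.001, -0.002], [-0.001, 1.0, 0.0], [0.002, 0.0, -1.0]]
wrist_force: [0.2, -0.1, 0.2]
gripper_width: 0.998
gripper_force: 0.0
```

Run:
```python
from det import *
c=cap('side','s6.png');print(r.sense()['tcp_pos'])
for col,z in(('blue',.042),('yellow',.039)):
    for k in blobs(c,col):
        x,y,w,h=cv2.boundingRect(k)
        if x>150 and y>100:print(col,(x,y,w,h),np.round(onz(c,(x+w/2-.5,y+h/2-.5),z)[:2],4))
im=cv2.imread('pics/s6.png')[70:370,160:480]; cv2.imwrite('pics/s6c.png',cv2.resize(im,None,fx=2,fy=2))
```

```text
[ 0.46294874 -0.22452407  0.10830903]
blue (268, 294, 53, 58) [0.4407 0.2627]
blue (344, 160, 14, 24) [ 0.5821 -0.1445]
yellow (270, 194, 38, 24) [0.6185 0.0305]
yellow (405, 164, 25, 17) [ 0.4633 -0.226 ]
```

View pics/s6c.png

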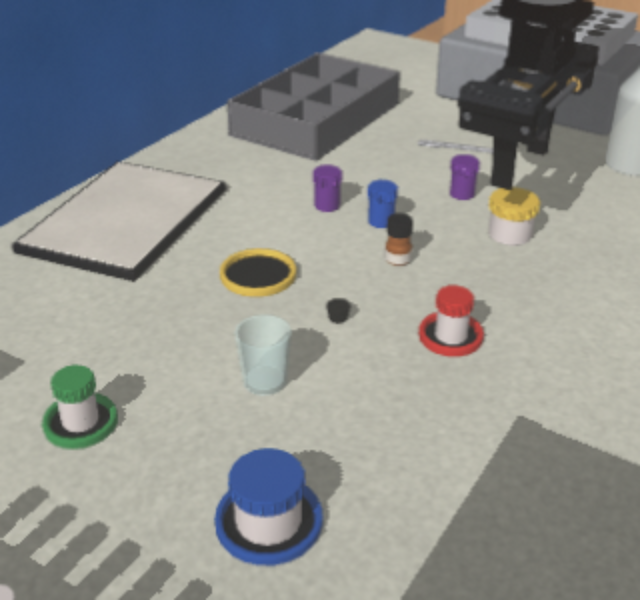

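Blue stands in its holder; the gripper hovers over yellow. Descend and grasp.

>>> move_arm:
  series:
    - {"grip":1,"xyz":[0,0,12],"angular":[0,0,0]}
    - {"grip":1,"xyz":[0,0,28],"angular":[0,0,0]}
    - {"grip":1,"xyz":[0,0,44],"angular":[0,0,0]}
    - {"grip":1,"xyz":[0,0,56],"angular":[0,0,0]}
    - {"grip":1,"xyz":[0,0,62],"angular":[0,0,0]}
    - {"grip":1,"xyz":[0,0,63],"angular":[0,0,0]}
    - {"grip":1,"xyz":[0,0,63],"angular":[0,0,0]}
    - {"grip":0.8,"xyz":[0,0,63],"angular":[0,0,0]}
    - {"grip":0.7,"xyz":[0,0,63],"angular":[0,0,0]}
    - {"grip":0.6,"xyz":[0,0,63],"angular":[0,0,0]}

```text
time_s: 30.75
tcp_pos: [0.4632, -0.225, 0.046]
ee_rot: [[-1.0, 0.0, 0.001], [0.0, 1.0, -0.0], [-0.001, -0.0, -1.0]]
wrist_force: [-0.7, 0.3, 0.1]
gripper_width: 0.807
gripper_force: 0.0
```

>>> move_arm:
  series:
    - {"grip":0.5,"xyz":[0,0,0],"angular":[0,0,0]}
    - {"grip":0.45,"xyz":[0,0,0],"angular":[0,0,0]}
    - {"grip":0.4,"xyz":[0,0,0],"angular":[0,0,0]}
    - {"grip":0.4,"xyz":[0,0,0],"angular":[0,0,0]}
    - {"grip":0.4,"xyz":[0,0,0],"angular":[0,0,0]}

```text
time_s: 31.25
tcp_pos: [0.463, -0.225, 0.0457]
ee_rot: [[-1.0, 0.0, 0.0], [0.0, 1.0, -0.0], [-0.0, -0.0, -1.0]]
wrist_force: [-0.2, 0.1, 0.1]
gripper_width: 0.587
gripper_force: 30.0
```

>>> move_arm:
  series:
    - {"grip":0.4,"xyz":[0,0,-3],"angular":[0,0,0]}
    - {"grip":0.4,"xyz":[0,0,-9],"angular":[0,0,0]}
    - {"grip":0.4,"xyz":[0,0,-20],"angular":[0,0,0]}
    - {"grip":0.4,"xyz":[0,0,-35],"angular":[0,0,0]}
    - {"grip":0.4,"xyz":[0,0,-55],"angular":[0,0,0]}
    - {"grip":0.4,"xyz":[0,0,-75],"angular":[0,0,0]}
    - {"grip":0.4,"xyz":[0,0,-95],"angular":[0,0,0]}
    - {"grip":0.4,"xyz":[0,0,-110],"angular":[0,0,0]}
    - {"grip":0.4,"xyz":[0,0,-115],"angular":[0,0,0]}
    - {"grip":0.4,"xyz":[0,0,-115],"angular":[0,0,0]}

```text
time_s: 32.25
tcp_pos: [0.4632, -0.2249, 0.1616]
ee_rot: [[-1.0, 0.0, 0.002], [0.0, 1.0, -0.0], [-0.002, -0.0, -1.0]]
wrist_force: [0.7, -0.0, -1.6]
gripper_width: 0.586
gripper_force: 30.0
```

>>> move_arm:
  series:
    - {"grip":0.4,"xyz":[-6,7,0],"angular":[0,0,0]}
    - {"grip":0.4,"xyz":[-18,21,0],"angular":[0,0,0]}
    - {"grip":0.4,"xyz":[-36,42,0],"angular":[0,0,0]}
    - {"grip":0.4,"xyz":[-56,65,0],"angular":[0,0,0]}
    - {"grip":0.4,"xyz":[-76,88,0],"angular":[0,0,0]}
    - {"grip":0.4,"xyz":[-96,111,0],"angular":[0,0,0]}
    - {"grip":0.4,"xyz":[-116,134,0],"angular":[0,0,0]}
    - {"grip":0.4,"xyz":[-136,157,0],"angular":[0,0,0]}
    - {"grip":0.4,"xyz":[-154,178,0],"angular":[0,0,0]}
    - {"grip":0.4,"xyz":[-169,196,0],"angular":[0,0,0]}

```text
time_s: 33.25
tcp_pos: [0.6325, -0.0271, 0.1588]
ee_rot: [[-1.0, -0.001, -0.002], [-0.001, 1.0, -0.0], [0.002, -0.0, -1.0]]
wrist_force: [0.3, -0.7, -0.5]
gripper_width: 0.585
gripper_force: 30.0
```

>>> move_arm:
  series:
    - {"grip":0.4,"xyz":[-11,12,0],"angular":[0,0,0]}
    - {"grip":0.4,"xyz":[-16,18,0],"angular":[0,0,0]}
    - {"grip":0.4,"xyz":[-17,19.5,0],"angular":[0,0,0]}
    - {"grip":0.4,"xyz":[-17,19.5,8],"angular":[0,0,0]}
    - {"grip":0.4,"xyz":[-17,19.5,25],"angular":[0,0,0]}
    - {"grip":0.4,"xyz":[-17,19.5,45],"angular":[0,0,0]}
    - {"grip":0.4,"xyz":[-17,19.5,65],"angular":[0,0,0]}
    - {"grip":0.4,"xyz":[-17,19.5,78],"angular":[0,0,0]}
    - {"grip":0.4,"xyz":[-17,19.5,83],"angular":[0,0,0]}
    - {"grip":0.4,"xyz":[-17,19.5,83],"angular":[0,0,0]}

```text
time_s: 34.25
tcp_pos: [0.6485, -0.01, 0.077]
ee_rot: [[-1.0, 0.001, -0.001], [0.001, 1.0, -0.0], [0.001, -0.0, -1.0]]
wrist_force: [0.0, 0.5, -1.2]
gripper_width: 0.588
gripper_force: 30.0
```

>>> move_arm:
  series:
    - {"grip":0.4,"xyz":[0,0,6],"angular":[0,0,0]}
    - {"grip":0.4,"xyz":[0,0,14],"angular":[0,0,0]}
    - {"grip":0.4,"xyz":[0,0,21],"angular":[0,0,0]}
    - {"grip":0.4,"xyz":[0,0,25],"angular":[0,0,0]}
    - {"grip":0.4,"xyz":[0,0,27],"angular":[0,0,0]}
    - {"grip":0.4,"xyz":[0,0,27],"angular":[0,0,0]}
    - {"grip":0.4,"xyz":[0,0,27],"angular":[0,0,0]}

```text
time_s: 34.95
tcp_pos: [0.6491, -0.0094, 0.0507]
ee_rot: [[-1.0, 0.0, 0.0], [0.0, 1.0, -0.0], [-0.0, -0.0, -1.0]]
wrist_force: [0.5, 0.7, -0.2]
gripper_width: 0.585
gripper_force: 30.0
```

>>> move_arm:
  series:
    - {"grip":0.4,"xyz":[0,0,0.5],"angular":[0,0,0]}
    - {"grip":0.4,"xyz":[0,0,1],"angular":[0,0,0]}
    - {"grip":0.4,"xyz":[0,0,1.5],"angular":[0,0,0]}
    - {"grip":0.4,"xyz":[0,0,1.9],"angular":[0,0,0]}
    - {"grip":0.4,"xyz":[0,0,1.9],"angular":[0,0,0]}
    - {"grip":0.4,"xyz":[0,0,1.9],"angular":[0,0,0]}

```text
time_s: 35.55
tcp_pos: [0.649, -0.0094, 0.0487]
ee_rot: [[-1.0, 0.0, 0.0], [0.0, 1.0, 0.0], [-0.0, 0.0, -1.0]]
wrist_force: [0.1, 0.0, -0.1]
gripper_width: 0.587
gripper_force: 30.0
```

>>> move_arm:
  series:
    - {"grip":0.4,"xyz":[0,0,0.3],"angular":[0,0,0]}
    - {"grip":0.4,"xyz":[0,0,0.3],"angular":[0,0,0]}
    - {"grip":0.4,"xyz":[0,0,0.3],"angular":[0,0,0]}

```text
time_s: 35.85
tcp_pos: [0.649, -0.0095, 0.0487]
ee_rot: [[-1.0, 0.0, 0.0], [0.0, 1.0, -0.0], [-0.0, -0.0, -1.0]]
wrist_force: [-1.5, -0.4, 3.7]
gripper_width: 0.588
gripper_force: 30.0
```

>>> move_arm:
  series:
    - {"grip":0.65,"xyz":[0,0,0],"angular":[0,0,0]}
    - {"grip":0.8,"xyz":[0,0,0],"angular":[0,0,0]}
    - {"grip":0.9,"xyz":[0,0,0],"angular":[0,0,0]}
    - {"grip":1,"xyz":[0,0,0],"angular":[0,0,0]}
    - {"grip":1,"xyz":[0,0,0],"angular":[0,0,0]}
    - {"grip":1,"xyz":[0,0,-8],"angular":[0,0,0]}
    - {"grip":1,"xyz":[0,0,-25],"angular":[0,0,0]}
    - {"grip":1,"xyz":[0,0,-50],"angular":[0,0,0]}
    - {"grip":1,"xyz":[0,0,-80],"angular":[0,0,0]}
    - {"grip":1,"xyz":[0,0,-110],"angular":[0,0,0]}

```text
time_s: 36.85
tcp_pos: [0.6489, -0.0096, 0.1599]
ee_rot: [[-1.0, 0.0, 0.0], [0.0, 1.0, -0.0], [-0.0, -0.0, -1.0]]
wrist_force: [1.2, 0.4, -0.3]
gripper_width: 0.996
gripper_force: 0.0
```

>>> move_arm:
  series:
    - {"grip":1,"xyz":[0,-30,-20],"angular":[0,0,0]}
    - {"grip":1,"xyz":[0,-70,-40],"angular":[0,0,0]}
    - {"grip":1,"xyz":[0,-115,-40],"angular":[0,0,0]}
    - {"grip":1,"xyz":[0,-160,-40],"angular":[0,0,0]}
    - {"grip":1,"xyz":[0,-200,-40],"angular":[0,0,0]}
    - {"grip":1,"xyz":[0,-230,-40],"angular":[0,0,0]}
    - {"grip":1,"xyz":[0,-240,-40],"angular":[0,0,0]}
    - {"grip":1,"xyz":[0,-240,-40],"angular":[0,0,0]}
    - {"grip":1,"xyz":[0,-240,-40],"angular":[0,0,0]}

```text
time_s: 37.75
tcp_pos: [0.6489, -0.2487, 0.1985]
ee_rot: [[-1.0, -0.0, 0.0], [-0.0, 1.0, 0.0], [-0.0, 0.0, -1.0]]
wrist_force: [-0.0, 0.7, 0.4]
gripper_width: 1.001
gripper_force: 0.0
```

Run:
```python
from det import *
c=cap('side','s7.png')
im=cv2.imread('pics/s7.png')[70:370,160:480]; cv2.imwrite('pics/s7c.png',cv2.resize(im,None,fx=2,fy=2))
```

```text
(no output)
```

View pics/s7c.png

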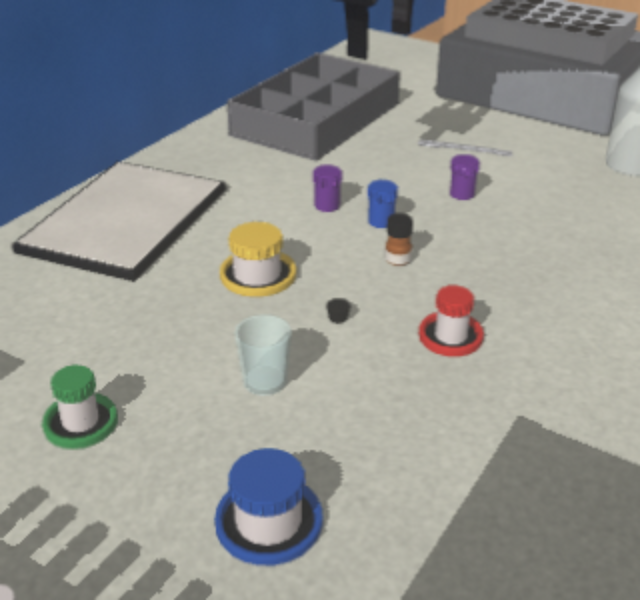

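All four jars stand upright in their holders (crop pixels: yellow 257,260; red 453,315; green 77,405; blue 267,500). The beaker and vial haven't moved.

```bash
python3 -c "
from station import r
print(r.finish_job())"
```

```text
the job is handed in; nothing more can be done
None
```

The job is handed in: all four jars were set down gently and stand upright in the holders matching their lids, the beaker and vial were left where they stood, and it took about 38 s of the 112 s allowed.

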